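# Unplug the logger from its charging dock and lock it in the travel holder

## Robot

A 6-joint arm with a two-finger parallel gripper is mounted at the origin on a cart in front of the work surface, level with it; the furniture and walls round the work are solid. World frame = base frame: x ahead of the robot, y to its left, z up, the work surface at z = 0. Lengths are in mm, angles in rad, forces in N, time in s.
With the tool pointing down it reaches from about 325 to 875 mm from the base axis. Payload 4.4 kg.
Tool frame: the origin (TCP) lies between the finger pads; the fingertips stand robot.tcp_to_tips ahead of it and the grasp point (between the pads) lies 3 mm ahead of it (robot.tcp_to_tips is the distance from the TCP to the fingertips, in mm); z points along the fingers, y is the direction in which the jaws open and shut (so a half turn about z gives the same grasp; the last joint's range is limited). The gripper opens to 85 mm and grips with 20 to 120 N. Pads are 22 mm wide; open, the fingers measure 114 mm over their backs; the gripper's body (76 mm by 85 mm) begins 54 mm behind the grasp point. The pads swing forward as they close: fully open they stand 13 mm farther back than shut.
Start: joints at [1.196, 0.207, 1.542, -0, 1.393, -0.15], TCP at [128.184, 560.532, 253.282] pointing down, gripper open.
Joint ranges: [-2.73, 2.73], [-0.86, 2.22], [0.23, 2.46], [-1.11, 4.25], [0.08, 2.63], [-2.82, 2.82]. Speed limits (rad/s): [2.79, 2.79, 3.14, 3.14, 3.14, 3.14].

## Interface

Orientations are given as a unit quaternion [w, x, y, z].
In Python, from bench import robot, ik, imaging, close_job gives the robot as it stands. The module is installed in compiled form; this text tells all that it offers. Calls block until the motion is done:
- robot.reach(position, orientation): joint-space move of the TCP to a pose.
- robot.move_linear(position, orientation=None, rate=150): straight line of the TCP; orientation=None keeps the orientation; rate is the mean speed in mm/s.
- robot.move_joints(angles): joint-space move.
- robot.command_gripper(opening, grip_force=None): finger opening in mm; grip_force is the grip in N (None keeps the last); returns when the fingers have stopped.
- robot.pause(seconds).
- ik(position, orientation): joint angles nearest the present ones, or None.
- robot.get_obs(): the state.
- imaging.capture(name): name is "side" or "top"; returns the picture (400x640x3 uint8, blue, green, red); there is no depth.
- imaging.camera_model(name): a dict with "vfov" (degrees; the focal length in pixels is half the picture's height over the tangent of half this angle, whatever the lens; pixels are square), "cx", "cy" (the principal point, pixels), "world_from_camera" (4x4, takes a point from camera to world coordinates). Camera axes: x right, y up, looking along -z (the intrinsics and any distortion apply to the point x, -y, -z); pixel columns grow to the right and rows downward; lengths in mm; the calibration is good to about 2 mm. A picture is of the moment at which its call begins. camera_model takes no time and is no camera call.
A pose or a line that the arm cannot do raises robot.Unreachable and nothing moves.
- close_job(): hands the job in, once; it reports no verdict.
Trained networks look in the newest picture that a camera, given by its name, has taken for a name from the list of things; names that differ only in an ending like _2 or _b are one class to them, and where a whole thing is asked for, a point or a joint stands for the part that bears it (a point fixed in the world has none). Each returns a list of dicts, best first, with "confidence" (0 to 1); they miss things now and then, are a little off and sometimes report something else, mostly with a low value. They report only what shows in the picture. A call takes as long as a camera call.
- imaging.look_for(query, camera): "extent" ([left, top, width, height] in pixels, round what is visible of it).
- imaging.pinpoint(query, camera): "uv" ([column, row] in pixels: a listed point, or the origin of a listed thing).
The state is a dict: "time": time; "q": joint angles; "qd": joint speeds; "effort": joint torques, N m; "ee_pos": TCP position; "ee_rot": TCP orientation; "ft_force": force on the tool from outside, world axes, zero at the start; "moment": the same for the moment, N m; "gripper_width": finger opening in mm.
Only numpy, scipy, OpenCV 4.12 (cv2) and the standard library are available. Lean on these libraries where they do the work, as an engineer would, in place of code of your own. Each camera call takes 0.05 s, during which the arm holds its last target.

## Task

Get the temperature logger ready to travel: first switch the charging dock off by pushing its red-knobbed lever all the way over to the other side, then pull the logger straight out of the inclined socket against its catch. Hang it upright in the blue fork of the travel holder, let go of it, and then swing the keeper bar shut across the mouth of the fork until it has snapped fully home. Leave the dish, the marker and the bottle standing nearby where they are.

Things in the scene. Friction and masses are not known exactly. Their poses are not given: they have to be found in the camera images.
- dock: charging dock, fixed: black base 150 x 190 x 12 mm with a white inclined socket block (face 76 x 96 mm, top edge 101 mm up) and a power lever beside it. Origin on the worktop below the block; z up, x to the block's high back, -y to the lever's side. The socket's axis leans 35 degrees from vertical to the block's low side: outward along (-0.574, 0, 0.819) in the dock's frame
- socket_mouth (a point): centre of the socket's mouth on the block's inclined face, 78 mm above the worktop, in the dock's axes (origin offset (-29, 0, 78) mm from the dock's). The hole is 18 x 18 mm, 42 mm deep along the inclined axis
- switch (a joint): angle of the dock's power lever: 0 = on (leaning to the dock's -x by 0.5 rad from upright), 1.0 = off (leaning to its +x by 0.5 rad), rad. It stays where it is left; 1 N moves it. Its pivot lies at (0, -98, 34) mm in the dock's frame, axis along the dock's y
- switch_tip (a point): centre of the red ball knob (26 mm diameter) at the end of the lever, 65 mm from the pivot, 91 mm above the worktop at either end of its travel; the rod is 10 mm thick
- logger: temperature logger, a plug of 0.11 kg. Along its z from the origin at its tip: black tongue 16 x 16 to 40 mm (catch groove at 9-19), orange collar 34 (x) x 40 (y) at 40-46, white head 26 x 26 at 46-88 mm. Plugged in, the collar rests on the face and its axes are the dock's, leant 35 degrees; two sprung balls hold the groove; about 8 to 10 N along the axis frees it
- logger_grip (a point): middle of the logger's grip head, 68 mm from its tip, in the logger's axes; flat faces on +-x and +-y, 26 mm apart
- logger_collar (a point): centre of the underside of the logger's collar, 40 mm from its tip
- holder: travel holder, fixed: aluminium base 135 x 110 x 12 mm and a blue fork of two tines, each 64 mm long (x) and 18 mm wide, tops 75 mm above the worktop; the slot between them is 22 mm wide (y), open at the front (-x), closed by a wall 30 mm behind the slot's centre. Origin on the worktop below the slot's centre, z up, x to the back
- slot (a point): centre of the slot at the height of the tines' tops, 75 mm above the worktop, in the holder's axes. The logger hangs here with its tongue between the tines and its collar resting on their tops
- keeper (a joint): angle of the keeper bar about its upright hinge, rad: 0 = shut across the fork's mouth (bar along the holder's +y from the hinge), growing counter-clockwise seen from above to 1.6 = open towards the holder's -x. A sprung ball under the bar's end must be overrun between about 0.25 and 0.05 (about 5 N at the pin); it then keeps the bar shut
- keeper_tab (a point): middle of the top part of the red upright pin on the bar's free end, 107 mm above the worktop and 64 mm from the hinge axis; the pin is 11 mm thick and stands from 73 to 115 mm above the worktop. The bar itself is 10 mm thick, 62 to 74 mm above the worktop
- keeper_hinge (a point): point on the keeper bar's upright hinge axis, 107 mm above the worktop, at (-42, -35) mm in the holder's frame
- dish: bystander: round petri dish with lid, 90 mm across, 15 mm high; origin under its centre
- blue_marker: bystander: marker pen lying flat, white barrel and blue cap, 136 mm long (its y), 18 mm thick; origin under its middle
- blue_capped_bottle: bystander: small glass reagent bottle with blue cap, 53 mm across, 108 mm high; origin under its centre

How it is judged (in metres and radians):
On the way, in this order (a step that is already met when the one before it is completed fails the run):
1. the dock is switched off, the lever pushed over to its far end (at least 0.85 of 1.0 rad), the logger still in its socket (value of joint switch above 0.85 rad and distance between logger_collar and socket_mouth below 0.012 m), for 0.2 s.
2. the logger is pulled right out of the socket (collar more than 45 mm from the mouth) (distance between logger_collar and socket_mouth above 0.045 m), for 0.1 s.
3. the logger hangs upright in the fork, collar on the tines, and the fingers have let go of it (z of logger_collar in the frame of slot between -0.004 and 0.004 m and x of logger_collar in the frame of slot between -0.022 and 0.022 m and y of logger_collar in the frame of slot between -0.009 and 0.009 m and angle between logger's own z axis and vertical below 0.1 rad and contact force between the fingers and logger below 0.2 N), for 0.3 s.
4. the keeper bar is shut past its catch (under 0.06 rad) (value of joint keeper below 0.06 rad), for 0.2 s.
At the end, for the whole second after the job is handed in: The lever is off (over 0.85 rad), the logger hangs at rest and released in the fork (collar underside within 4 mm of the tines' tops, within 22 mm along and 9 mm across the slot of its centre, less than 0.1 rad from upright), and the keeper bar is shut past its catch (under 0.06 rad) (all of step 3 and value of joint keeper below 0.06 rad and value of joint switch above 0.85 rad and linear speed of logger below 0.02 m/s); the robot touches nothing.
It fails at once if the dish, the marker or the bottle is moved more than 25 mm, or the bottle is tipped over (distance of any of dish, blue_marker, blue_capped_bottle from where it was at the start of the episode above 0.025 m or angle between blue_capped_bottle's own z axis and vertical above 0.5 rad).
It also fails if it takes over 72 s, if anything falls off the work surface, if the arm or the gripper's body presses on something with over 40 N, if the wrist force passes 120 N, or if a joint passes its speed limit or range.

## Working session

There is one attempt and no reset: what is moved stays moved. The work goes in short steps, each a Python script; the robot and the scene stay as the last script left them, time stands still between calls to the robot, and variables do not carry over. Pictures are saved under pics/ and viewed, and the job is handed in when it is done.

```bash
mkdir -p pics; ls; python3 - <<'E'
from bench import robot, ik, imaging
import cv2, numpy as np
o=robot.get_obs(); print(o['time'],o['ee_pos'],o['ee_rot'],robot.tcp_to_tips)
for c in ['side','top']:
    im=imaging.capture(c); cv2.imwrite(f'pics/{c}0.png',im)
    m=imaging.camera_model(c); print(c,m)
    for q in ['dock','socket_mouth','switch_tip','logger_grip','logger_collar','logger','holder','slot','keeper_tab','keeper_hinge','dish','blue_marker','blue_capped_bottle']:
        r=imaging.pinpoint(q,c); print(q,[(np.round(d['uv'],1).tolist(),round(d['confidence'],2)) for d in r[:2]])
E
```

```text
pics
0.0 [127.91701093 559.86539173 252.09886483] [-3.06471417e-04  1.12177658e-01  9.93687496e-01 -1.11341374e-03] 22.0
side {'vfov': 43.78982650100282, 'cx': 321.4442138760957, 'cy': 198.1128234870963, 'world_from_camera': array([[ 9.43915245e-01,  1.42017801e-01, -2.98085481e-01,
         2.57401662e+02],
       [-3.30173468e-01,  3.97548655e-01, -8.56119471e-01,
        -9.17025698e+02],
       [-3.08072235e-03,  9.06524137e-01,  4.22142746e-01,
         5.13940277e+02],
       [ 0.00000000e+00,  0.00000000e+00,  0.00000000e+00,
         1.00000000e+00]])}
dock [([285.2, 193.0], 0.84), ([348.4, 227.1], 0.34)]
socket_mouth [([282.9, 161.8], 0.76)]
switch_tip [([245.4, 154.3], 0.72), ([281.7, 160.5], 0.22)]
logger_grip [([283.9, 146.0], 0.76), ([303.6, 224.2], 0.19)]
logger_collar [([282.0, 161.0], 0.55)]
logger []
holder [([347.6, 263.3], 0.8)]
slot [([349.3, 228.0], 0.71)]
keeper_tab [([282.1, 158.8], 0.6), ([294.0, 217.2], 0.58)]
keeper_hinge [([246.2, 160.1], 0.46)]
dish [([253.8, 245.5], 0.75)]
blue_marker [([303.2, 219.8], 0.61)]
blue_capped_bottle [([366.2, 218.6], 0.97)]
to
[... 275 characters left out ...]
     [-2.91671450e-03,  1.41862417e-01,  9.89882088e-01,
         1.27703620e+03],
       [ 0.00000000e+00,  0.00000000e+00,  0.00000000e+00,
         1.00000000e+00]])}
dock [([253.1, 204.2], 0.73)]
socket_mouth [([237.4, 200.7], 0.76)]
switch_tip [([226.5, 198.3], 0.57), ([240.9, 235.5], 0.45)]
logger_grip [([228.5, 195.6], 0.83)]
logger_collar [([236.7, 197.0], 0.61), ([320.8, 205.6], 0.33)]
logger [([245.6, 201.3], 0.56)]
holder [([389.1, 196.9], 0.74), ([393.5, 192.6], 0.58)]
slot [([394.6, 193.6], 0.96)]
keeper_tab [([386.5, 227.3], 0.73)]
keeper_hinge [([402.4, 209.4], 0.48)]
dish [([339.1, 253.9], 0.92)]
blue_marker [([317.9, 206.9], 0.68)]
blue_capped_bottle [([326.6, 159.1], 0.97)]
```

```bash
python3 -c "
import cv2
for c,(x,y,w,h) in {'top':(170,110,290,190),'side':(190,90,240,220)}.items():
    im=cv2.imread(f'pics/{c}0.png'); f=min(800/w,600/h)
    cv2.imwrite(f'pics/{c}0z.png',cv2.resize(im[y:y+h,x:x+w],None,fx=2.7,fy=2.7,interpolation=cv2.INTER_CUBIC))
"
```

```text
(no output)
```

View pics/top0.png

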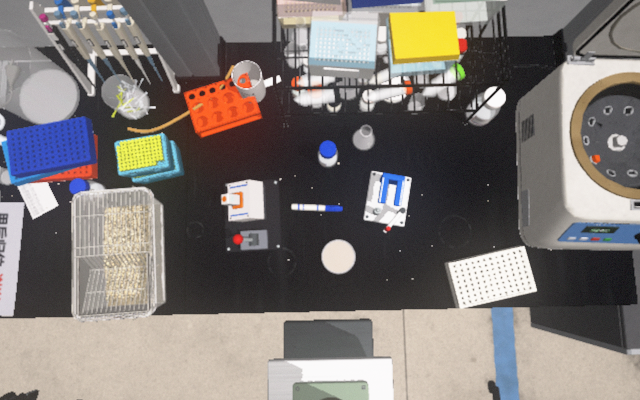

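View pics/side0.png

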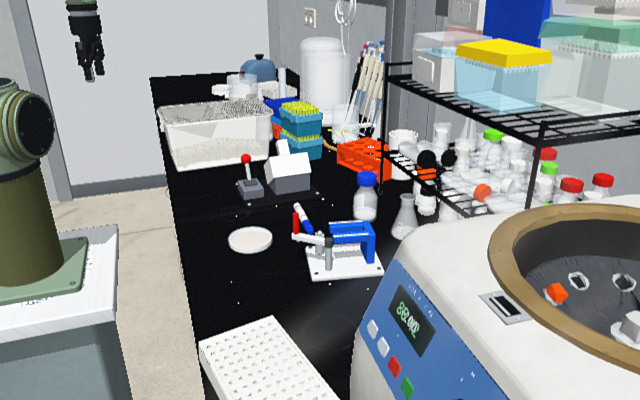

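```bash
sleep 1
```

```text
(no output)
```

View pics/top0z.png

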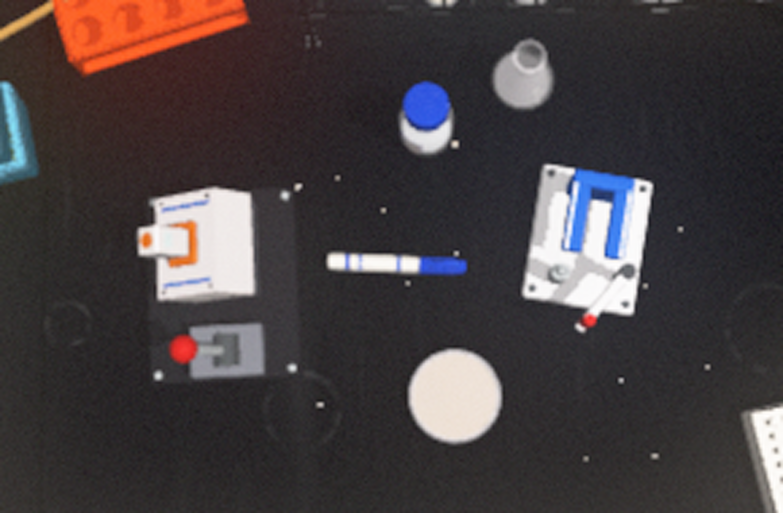

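View pics/side0z.png

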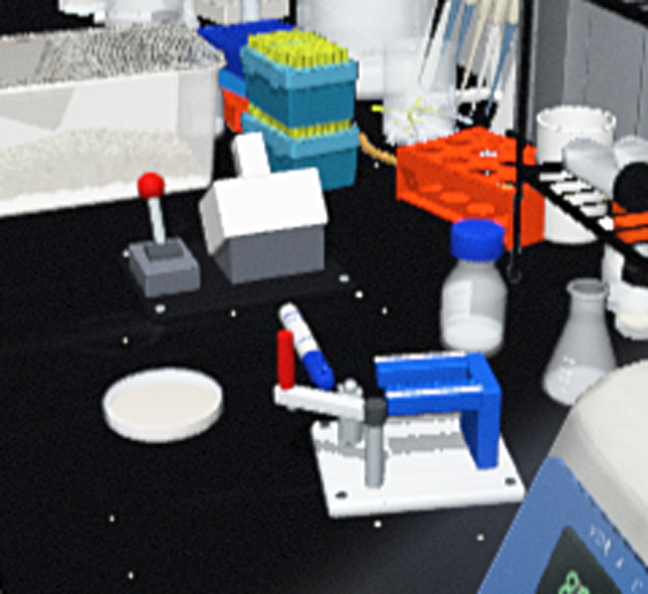

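```bash
cat > h.py <<'E'
import numpy as np, cv2
from scipy.optimize import least_squares
MODELS=None
def cams():
    from bench import imaging
    return {c:imaging.camera_model(c) for c in('side','top')}
def proj(P,m):
    P=np.atleast_2d(P); W=m['world_from_camera']; c=(P-W[:3,3])@W[:3,:3]
    f=200/np.tan(np.radians(m['vfov']/2)); 
    return np.c_[m['cx']+f*c[:,0]/-c[:,2], m['cy']-f*c[:,1]/-c[:,2]]
def place(p,x,y,a):
    p=np.atleast_2d(p); c,s=np.cos(a),np.sin(a)
    return np.c_[x+c*p[:,0]-s*p[:,1],y+s*p[:,0]+c*p[:,1],p[:,2]]
def fit(obs,x0,M,loss='soft_l1'):
    # obs: list (cam, pt, uv, weight)
    def r(v):
        return np.concatenate([(proj(place(p,v[0],v[1],v[2]/100),M[c])[0]-uv)*w for c,p,uv,w in obs])
    s=least_squares(r,x0,loss=loss); return s.x,r(s.x).reshape(-1,2)
E
python3 - <<'E'
import cv2,numpy as np
for c in('top','side'):
    im=cv2.imread(f'pics/{c}0.png'); h=cv2.cvtColor(im,cv2.COLOR_BGR2HSV)
    m=((h[...,0]<6)|(h[...,0]>174))&(h[...,1]>170)&(h[...,2]>90)
    o=(h[...,0]>8)&(h[...,0]<18)&(h[...,1]>150)&(h[...,2]>150)
    b=(h[...,0]>105)&(h[...,0]<125)&(h[...,1]>170)&(h[...,2]>60)
    for n,k in(('red',m),('or',o),('blue',b)):
        N,l,s,ce=cv2.connectedComponentsWithStats(k.astype(np.uint8))
        for i in range(1,N):
            x,y,w,hh,a=s[i]
            if a>=6 and 200<x<430 and 130<y<270: print(c,n,s[i],np.round(ce[i],1))
E
```

```text
top red [386 227   5   4  13] [387.9 228.6]
top red [233 234  10  11  78] [237.3 238.7]
top or [233 192  10  17  60] [239.1 201.2]
top or [223 197   3   4  10] [223.8 198.5]
top blue [319 140  17  18 231] [327.4 148.5]
top blue [381 173  23  32 309] [392.  185.3]
top blue [326 205  17   6  89] [333.4 207.8]
side red [375 150   6   2   7] [377.3 150.7]
side red [241 154  10  10  70] [245.3 158.3]
side red [368 170   6   2   6] [370.5 170.2]
side red [375 172   3   6   6] [376.5 174.5]
side red [383 179   4   3   6] [384.5 180. ]
side red [293 212   6  22 121] [295.4 222.8]
side or [365 148   4   3   7] [366.  149.3]
side or [364 166   8   3  13] [367.6 166.8]
side or [418 169  17   4  34] [426.3 170.7]
side or [375 170   3   3   6] [376.3 171.2]
side or [429 175   3   3   6] [429.7 175.7]
side or [423 176   5   2   8] [425.4 176.5]
side blue [357 172  20  15 266] [366.1 178.8]
side blue [302 220  12  15 121] [307.7 226.5]
side blue [ 329  221   47   42 1018] [356.1 236.4]
```

```bash
python3 -c "
import cv2
a=[]
for c,(x,y) in {'top':(360,160)}.items():
    im=cv2.imread(f'pics/{c}0.png')
    a.append(cv2.resize(im[y:y+80,x:x+60],None,fx=7,fy=7,interpolation=cv2.INTER_CUBIC))
im=cv2.imread('pics/side0.png'); a.append(cv2.resize(im[200:280,290:390],None,fx=5,fy=7)[:, :])
import numpy as np
cv2.imwrite('pics/h.png',a[0])
cv2.imwrite('pics/hs.png',cv2.resize(im[200:285,285:390],None,fx=7,fy=7,interpolation=cv2.INTER_CUBIC))
im=cv2.imread('pics/top0.png');cv2.imwrite('pics/d.png',cv2.resize(im[170:255,215:290],None,fx=7,fy=7,interpolation=cv2.INTER_CUBIC))
"
```

```text
(no output)
```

View pics/h.png

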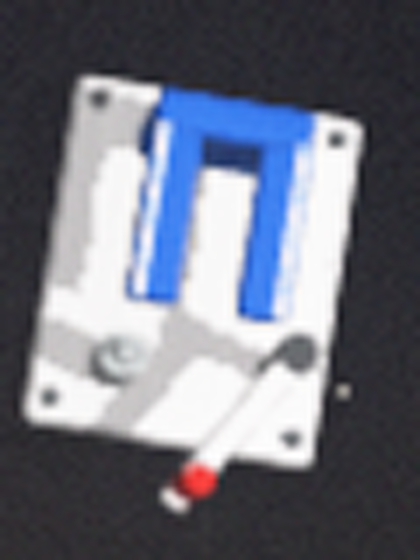

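View pics/hs.png

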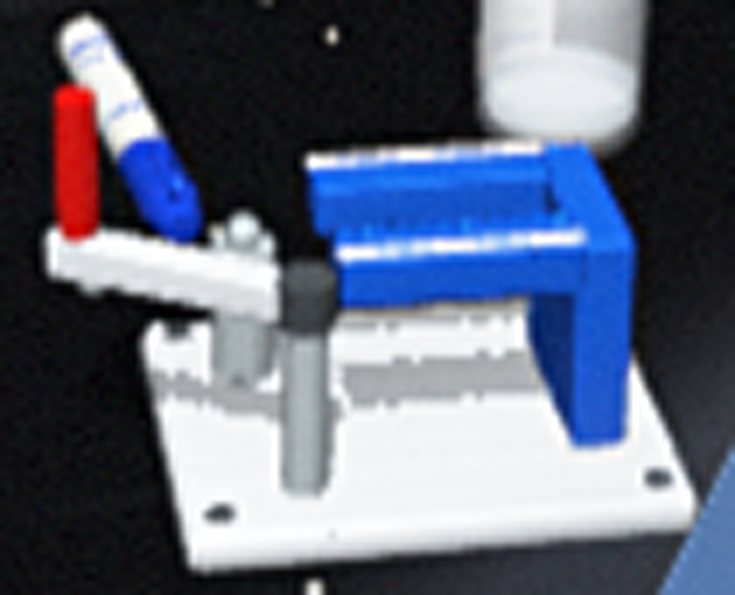

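View pics/d.png

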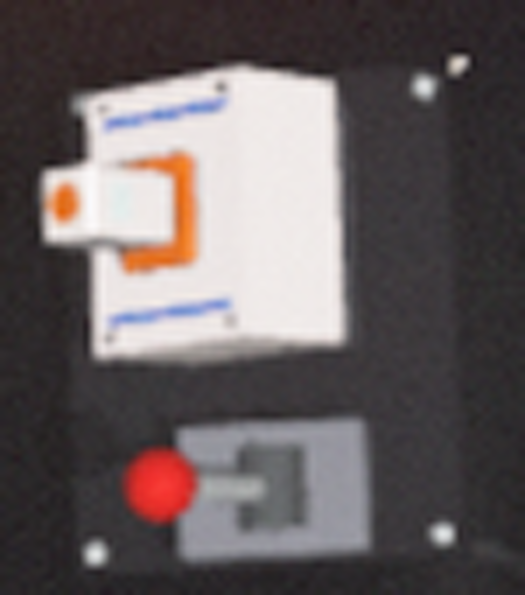

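```bash
cat > fit0.py <<'E'
from h import *
M=cams()
z=lambda x,y,o:(np.array([x,y])+.5)/7-.5+np.array(o)
D=(215,170);H=(360,160);S=(285,200)
dock=[('top',(-31.2,-98,91),(237.3,238.7),1),('side',(-31.2,-98,91),(245.3,158.3),1),
('top',(-56.5,0,117.3),z(64,203,D),1),('top',(-29,0,78),(237.4,200.7),.5),('side',(-29,0,78),(282.9,161.8),.3),('side',(-45,0,101),(283.9,146),.3),
('top',(3.8,48,101),z(243,66,D),.8),('top',(-58.4,48,57.4),z(88,95,D),.8),('top',(-58.4,-48,57.4),z(95,358,D),.8),('top',(3.8,-48,101),z(245,348,D),.5)]
v,r=fit(dock,[480,230,-150],M); print('dock',v,'\n',r.round(2))
hol=[('top',(-34,29,75),z(130,297,H),1),('top',(-34,11,75),z(177,300,H),1),('top',(-34,-11,75),z(240,317,H),1),('top',(-34,-29,75),z(292,318,H),1),
('top',(30,11,75),z(200,137,H),1),('top',(30,-11,75),z(262,144,H),1),('top',(0,0,75),(394.6,193.6),.5),('side',(0,0,75),(349.3,228),.5),('side',(-34,-29,75),z(335,258,S),.7),
('top',(-42,-35,78),z(298,352,H),.7),('side',(-42,-35,78),z(308,272,S),.4)]
h,r=fit(hol,[480,-150,0],M); print('hol',h,'\n',r.round(2))
# keeper angle
hg=place((-42,-35,0),h[0],h[1],h[2]/100)[0]
best=[]
def rk(t):
    a=h[2]/100+np.pi/2+t[0]; d=64*np.array([np.cos(a),np.sin(a),0])
    return np.concatenate([proj(hg+d+[0,0,115],M['top'])[0]-z(200,480,H),proj(hg+d+[0,0,94],M['side'])[0]-(295.4,222.8)])
s=least_squares(rk,[1.0]);print('keeper',s.x,s.fun)
for n,c,u,zz in(('dish','top',(339.1,256.5),15),('marker','top',(317.9,208.5),9),('bottle','top',(327.4,148.5),108)):
    W=M[c]['world_from_camera'];f=200/np.tan(np.radians(M[c]['vfov']/2))
    d=W[:3,:3]@np.array([(u[0]-M[c]['cx'])/f,-(u[1]-M[c]['cy'])/f,-1]);print(n,(W[:3,3]+d*(zz-W[2,3])/d[2]).round(1))
E
python3 fit0.py
```

```text
dock [ 557.71293576  192.46613822 -154.39880184] 
 [[-0.29  0.38]
 [ 0.55 -0.25]
 [ 0.04  0.14]
 [ 0.24 -0.16]
 [ 0.58 -1.06]
 [-0.37  0.48]
 [-0.24  0.28]
 [ 0.22  0.34]
 [ 0.06 -0.01]
 [ 0.24 -0.75]]
hol [ 572.6362714  -165.9226138   -18.71702443] 
 [[-0.2   0.27]
 [ 0.16  1.  ]
 [-0.19 -0.01]
 [-0.54  1.01]
 [ 0.56 -0.38]
 [ 0.29  0.02]
 [-1.66 -1.31]
 [-0.19 -0.23]
 [ 0.75  0.08]
 [ 0.5  -0.34]
 [ 0.43 -0.55]]
keeper [1.04661999] [ 0.85202844 -0.28303562  1.10836898  0.20098021]
dish [412.4 -31.5  15. ]
marker [540.2  21.1   9. ]
bottle [678.2  -6.6 108. ]
```

```bash
cat > p.py <<'E'
from h import *
from scipy.spatial.transform import Rotation as R
from bench import robot, ik, imaging
DX,DY,DA=557.7,192.5,-1.544
HX,HY,HA=572.6,-165.9,-0.187
dock=lambda *p:place(p,DX,DY,DA)[0]
hold=lambda *p:place(p,HX,HY,HA)[0]
def vec(d,a): return place(d,0,0,a)[0]
def quat(z,y):
    z=np.array(z)/np.linalg.norm(z); y=np.array(y,float); y-=z*(y@z); y/=np.linalg.norm(y)
    q=R.from_matrix(np.c_[np.cross(y,z),y,z]).as_quat(); return np.r_[q[3],q[:3]]
def both(pos,z,y):
    for s in(1,-1):
        q=quat(z,s*np.array(y)); yield s,q,ik(pos,q)
def st():
    o=robot.get_obs(); print('t',round(o['time'],2),'pos',o['ee_pos'].round(1) if hasattr(o['ee_pos'],'round') else o['ee_pos'],'F',np.round(o['ft_force'],1),'w',round(o['gripper_width'],1)); return o
AX=vec((-.5736,0,.8192),DA)   # socket axis outward, world
DOWN=np.array([0,0,-1.])
E
python3 - <<'E'
from p import *
for n,P,z,y in [('leverA',dock(-31-13-11-25,-98,102),DOWN,vec((0,1,0),DA)),('leverB',dock(18-11,-98,102),DOWN,vec((0,1,0),DA)),
 ('pullY',dock(-29,0,78)+AX*(30+3),-AX,vec((0,1,0),DA)),('pullYup',dock(-29,0,78)+AX*(33+120),-AX,vec((0,1,0),DA)),
 ('pullX',dock(-29,0,78)+AX*33,-AX,vec((1,0,0),DA)),
 ('slotY',hold(0,0,75+33),DOWN,vec((0,1,0),HA)),('slotYup',hold(0,0,200),DOWN,vec((0,1,0),HA)),('slotX',hold(0,0,108),DOWN,vec((1,0,0),HA))]+[
 ('keep%.2f'%t,hold(-42-64*np.sin(t)-17*np.cos(t),-35+64*np.cos(t)-17*np.sin(t),108),DOWN,vec((-np.sin(t),np.cos(t),0),HA)) for t in(1.1,.5,0)]:
    for s,q,j in both(P,z,y): print(n,P.round(0),s,None if j is None else np.round(j,2))
E
```

```text
leverA [458. 270. 102.] 1 [ 0.37  0.29  1.78 -0.    1.07  0.34]
leverA [458. 270. 102.] -1 [ 0.37  0.29  1.78 -0.    1.07 -2.8 ]
leverB [460. 183. 102.] 1 [ 0.2   0.22  1.87 -0.    1.05  0.18]
leverB [460. 183. 102.] -1 None
pullY [556. 240. 105.] 1 [ 0.51  0.64  1.38 -0.54  1.46  0.64]
pullY [556. 240. 105.] -1 [ 0.51  0.64  1.38 -0.54  1.46 -2.5 ]
pullYup [555. 309. 203.] 1 [ 0.6   0.61  1.2  -0.51  1.67  0.61]
pullYup [555. 309. 203.] -1 [ 0.6   0.61  1.2  -0.51  1.67 -2.54]
pullX [556. 240. 105.] 1 [ 0.51  0.64  1.38 -0.54  1.46  2.21]
pullX [556. 240. 105.] -1 [ 0.51  0.64  1.38 -0.54  1.46 -0.93]
slotY [ 573. -166.  108.] 1 [-0.43  0.4   1.61 -0.    1.13 -1.81]
slotY [ 573. -166.  108.] -1 [-0.43  0.4   1.61 -0.    1.13  1.33]
slotYup [ 573. -166.  200.] 1 [-0.43  0.3   1.54 -0.    1.3  -1.81]
slotYup [ 573. -166.  200.] -1 [-0.43  0.3   1.54 -0.    1.3   1.33]
slotX [ 573. -166.  108.] 1 [-0.43  0.4   1.61 -0.    1.13 -0.24]
slotX [ 573. -166.  108.] -1 None
keep1.10 [ 464. -167.  108.] 1 None
keep1.10 [ 464. -167.  108.] -1 [-0.52  0.21  1.87 -0.    1.06  0.14]
keep0.50 [ 489. -137.  108.] 1 [-0.44  0.24  1.83 -0.    1.07 -2.33]
keep0.50 [ 489. -137.  108.] -1 [-0.44  0.24  1.83 -0.    1.07  0.81]
keep0.00 [ 520. -126.  108.] 1 [-0.4   0.29  1.77 -0.    1.08 -1.78]
keep0.00 [ 520. -126.  108.] -1 [-0.4   0.29  1.77 -0.    1.08  1.36]
```

```bash
python3 - <<'E'
from p import *
q=quat(DOWN,vec((0,1,0),DA))
robot.command_gripper(0); print(robot.tcp_to_tips)
robot.reach(dock(-82,-98,180),q); st()
robot.move_linear(dock(-78,-98,104),q,150); o=st()
for c in('side','top'):
    im=imaging.capture(c); cv2.imwrite(f'pics/l_{c}.png',im)
E
python3 -c "
import cv2,numpy as np
a=cv2.imread('pics/l_top.png')[150:260,190:300];b=cv2.imread('pics/l_side.png')[90:200,210:320]
cv2.imwrite('pics/l.png',cv2.resize(np.hstack([a,b]),None,fx=3.6,fy=3.6,interpolation=2))"
```

```text
22.0
t 3.8 pos [457.3 272.7 180.3] F [-0.5  0.3  0.6] w 0.2
t 4.46 pos [458.  268.5 104.5] F [-0.4  0.1  0.3] w -0.2
```

View pics/l.png

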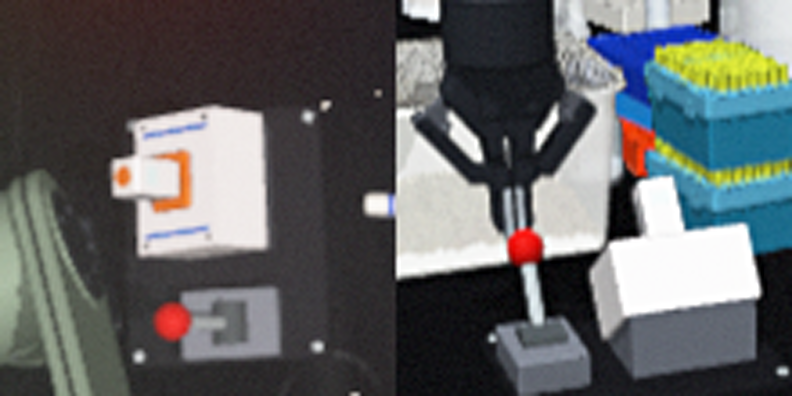

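Side view shows the closed fingers directly behind the red knob (about pixel (355,158)), and the lever is still untouched. Next I push it over.

```bash
python3 - <<'E'
from p import *
q=quat(DOWN,vec((0,1,0),DA))
robot.move_linear(dock(0,-98,104),q,100); st()
for x in (3,6,8,10,12,14):
    robot.move_linear(dock(x,-98,104),q,40); o=st()
    if np.linalg.norm(o['ft_force'])>8: break
im=imaging.capture('side'); cv2.imwrite('pics/l2.png',im)
robot.move_linear(dock(x-15,-98,106),q,150)
robot.move_linear(dock(x-40,-98,190),q,250)
a=imaging.capture('side'); cv2.imwrite('pics/l3s.png',a);b=imaging.capture('top')
cv2.imwrite('pics/l3.png',cv2.resize(np.hstack([im[90:200,210:320],a[90:200,210:320],b[150:260,190:300]]),None,fx=2.4,fy=2.4,interpolation=2))
q2=dock(31.2,-98,91); m=cams(); print([proj(q2,m[c]) for c in m]); st()
E
```

```text
t 5.49 pos [459.6 189.8 103.9] F [-0.5 -0.5 -0.2] w -0.0
t 5.74 pos [459.7 187.  103.9] F [-0.6 -0.3  0.7] w 0.2
t 5.99 pos [459.8 183.8 104. ] F [ 0.5  0.4 -0.9] w -0.0
t 6.24 pos [459.9 181.7 104. ] F [-0.   0.9 -0.2] w -0.1
t 6.49 pos [459.9 181.3 104. ] F [ 0.   6.5 -2.1] w 0.5
t 6.74 pos [459.9 181.  104.1] F [-0.9 12.6 -2.4] w -0.0
[array([[251.90802942, 166.75567632]]), array([[262.32650568, 237.84403528]])]
t 7.64 pos [457.9 217.  188.5] F [-0.1 -0.4 -0.1] w 0.3
```

View pics/l3.png

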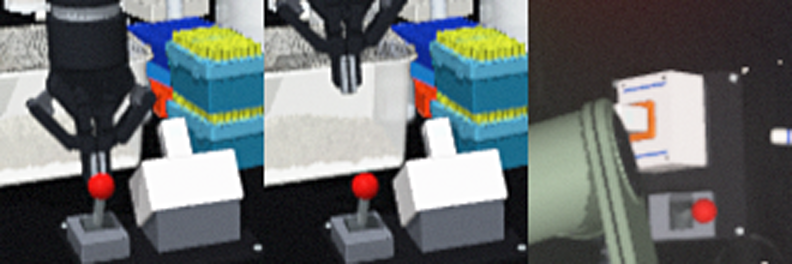

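Lever knob matches the predicted "off" position (side (252,167), top (263,238)), against its stop. Next is the logger grasp.

```bash
python3 - <<'E'
from p import *
q=quat(-AX,vec((0,1,0),DA)); m0=dock(-29,0,78)
robot.command_gripper(52); print(robot.tcp_to_tips)
robot.reach(m0+AX*140,q); st()
robot.move_linear(m0+AX*75,q,150); st()
a=imaging.capture('side');b=imaging.capture('top')
cv2.imwrite('pics/g0.png',cv2.resize(np.hstack([a[70:200,210:340],b[130:260,170:300]]),None,fx=3,fy=3,interpolation=2))
E
```

```text
22.0
t 8.77 pos [554.2 303.2 190.9] F [ 0.3  0.8 -0.2] w 52.1
t 9.35 pos [556.3 263.5 140.8] F [-0.4  0.7  0. ] w 52.3
```

View pics/g0.png

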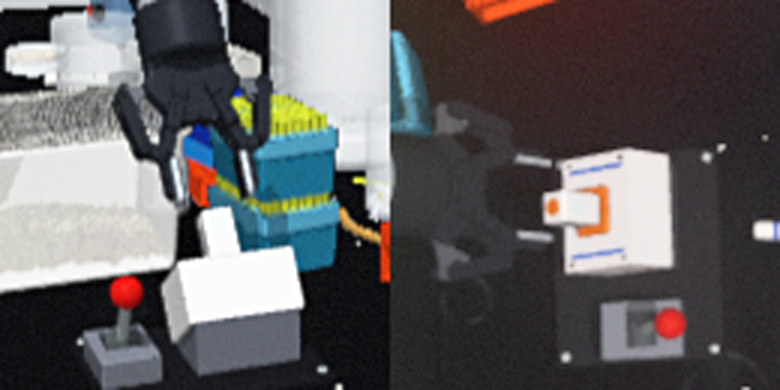

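```bash
python3 - <<'E'
from p import *
m=cams(); o=robot.get_obs(); p=np.array(o['ee_pos']); w=o['ee_rot']
Rm=R.from_quat([w[1],w[2],w[3],w[0]]).as_matrix(); print(Rm.round(3), AX)
for s in(26,-26,40,-40): 
    P=p+Rm@[0,s,14]; print(s,P.round(1),[(k,proj(P,m[k]).round(1)) for k in m])
P=dock(-29,0,78)+AX*48; print('logtop',P,[(k,proj(P,m[k]).round(1)) for k in m])
b=imaging.capture('top'); cv2.imwrite('pics/g1.png',cv2.resize(b[170:230,205:285],None,fx=9,fy=9,interpolation=2))
E
```

```text
[[-0.02   1.     0.018]
 [ 0.82   0.026 -0.572]
 [-0.572  0.003 -0.82 ]] [-0.01536853  0.57339408  0.8192    ]
26 [583.  257.5 130. ] [('side', array([[290.2, 133.1]])), ('top', array([[219.2, 187.1]]))]
-26 [531.  256.1 129.8] [('side', array([[270.4, 135.5]])), ('top', array([[219.6, 208.4]]))]
40 [597.  257.9 130. ] [('side', array([[295.5, 132.5]])), ('top', array([[219.1, 181.4]]))]
-40 [517.  255.8 129.8] [('side', array([[265. , 136.1]])), ('top', array([[219.7, 214.2]]))]
logtop [556.1853099  249.01250472 117.3216    ] [('side', array([[281.1, 140. ]])), ('top', array([[223.7, 198.7]]))]
```

View pics/g1.png

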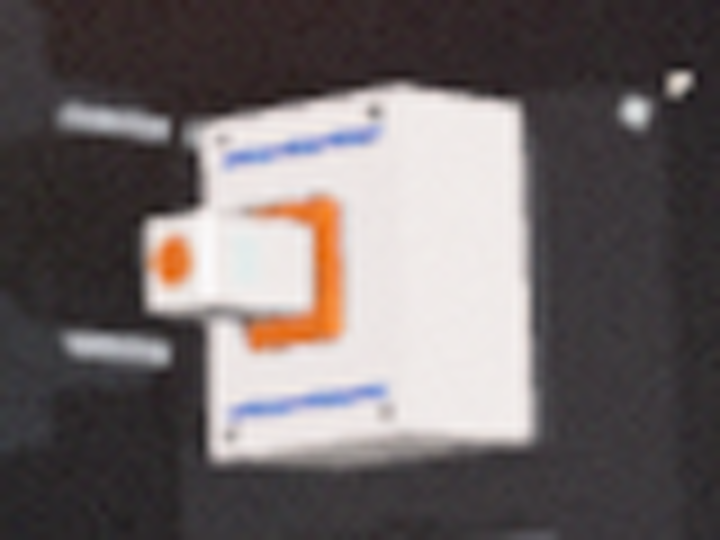

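```bash
python3 - <<'E'
from p import *
q=quat(-AX,vec((0,1,0),DA)); m0=dock(-29,0,78)
robot.command_gripper(40)
robot.move_linear(m0+AX*60+[-3,0,0],q,100); st()
a=imaging.capture('side');b=imaging.capture('top')
cv2.imwrite('pics/g2.png',cv2.resize(np.hstack([a[120:180,250:310],b[165:225,205:265]]),None,fx=6.6,fy=6.6,interpolation=2))
E
```

```text
t 10.07 pos [552.3 255.4 126.2] F [ 0.7 -0.6  0.7] w 40.3
```

View pics/g2.png

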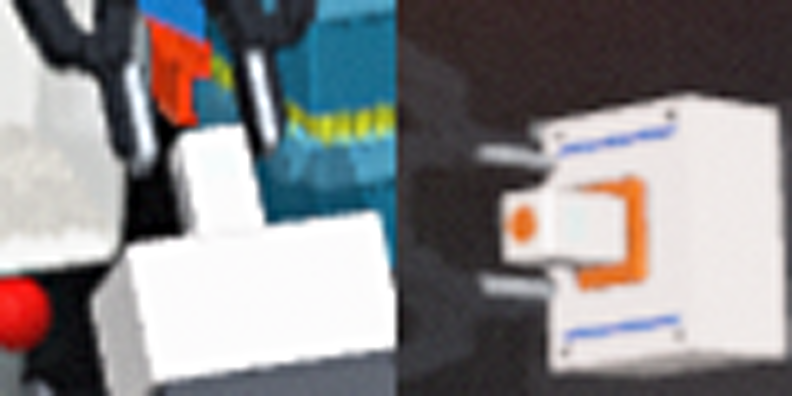

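```bash
python3 - <<'E'
from p import *
q=quat(-AX,vec((0,1,0),DA)); m0=dock(-29,0,78)
P=m0+AX*33+[-1.5,0,0]
robot.move_linear(P,q,100); st()
for w in (32,30,28,26.5,24):
    robot.command_gripper(w,20); o=st()
    if abs(o['gripper_width']-w)>1.5 or np.linalg.norm(o['ft_force'])>5: break
E
```

```text
t 10.59 pos [554.6 239.9 104.5] F [-0.6  0.   0.7] w 40.0
t 10.84 pos [555.3 240.9 105.7] F [-0.2 -0.8 -0.2] w 31.7
t 11.06 pos [555.  240.6 105.3] F [-1.4  0.5  0.1] w 30.1
t 11.28 pos [554.9 240.5 105. ] F [ 0.3 -0.  -1.1] w 27.9
t 11.49 pos [554.7 240.4 105. ] F [-0.5  0.8 -0.4] w 26.3
t 11.71 pos [554.8 240.4 105. ] F [-0.4 -0.4  1.5] w 25.7
```

```bash
python3 - <<'E'
from p import *
q=quat(-AX,vec((0,1,0),DA)); m0=dock(-29,0,78)
P=m0+AX*33+[-1.5,0,0]
robot.command_gripper(20,70); st()
for d in(2,5,10,30,80): robot.move_linear(P+AX*d,q,60 if d<40 else 120); st()
a=imaging.capture('side');b=imaging.capture('top')
cv2.imwrite('pics/p0.png',cv2.resize(np.hstack([a[70:200,210:340],b[130:260,170:300]]),None,fx=3,fy=3,interpolation=2))
E
```

```text
t 11.93 pos [555.  240.5 105.1] F [-1.6  0.8  0.4] w 25.1
t 12.18 pos [554.7 241.1 106. ] F [-0.  -1.9 -2.3] w 25.4
t 12.43 pos [554.6 242.9 108.7] F [ 0.5 -3.2 -3.8] w 25.4
t 12.68 pos [555.  246.8 114.2] F [-0.3  0.2 -0.8] w 25.3
t 13.16 pos [555.  258.4 130.6] F [-0.2  0.5 -0.6] w 25.3
t 13.72 pos [553.5 286.3 170.3] F [-0.3 -0.9 -1.4] w 25.3
```

View pics/p0.png

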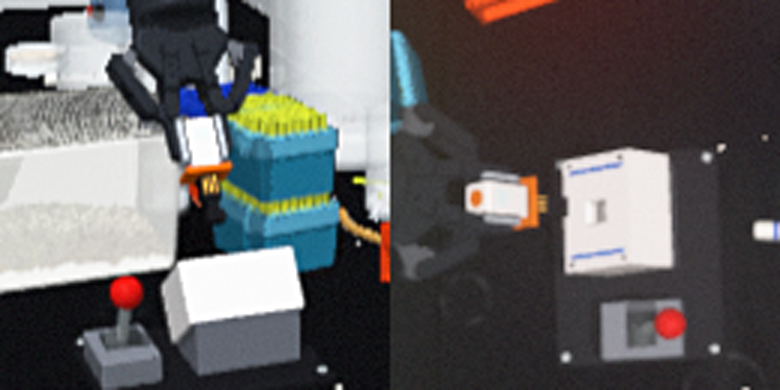

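```bash
python3 - <<'E'
from p import *
robot.move_linear(dock(-29,0,78)+AX*113+[-1.5,0,80],None,200)
q=quat(DOWN,-vec((0,1,0),HA))
robot.reach(hold(-1,0,230),q); st()
robot.move_linear(hold(-1,0,168),q,120); st()
a=imaging.capture('side');b=imaging.capture('top')
cv2.imwrite('pics/s_side.png',a);cv2.imwrite('pics/s_top.png',b)
cv2.imwrite('pics/s0.png',cv2.resize(np.hstack([a[170:290,290:400],b[140:260,340:450]]),None,fx=3.6,fy=3.6,interpolation=2))
E
```

```text
t 16.02 pos [ 571.8 -164.5  229.6] F [ 0.6 -0.2 -0.9] w 25.1
t 16.69 pos [ 572.2 -165.5  168.4] F [-0.4 -0.2 -1.9] w 25.6
```

View pics/s0.png

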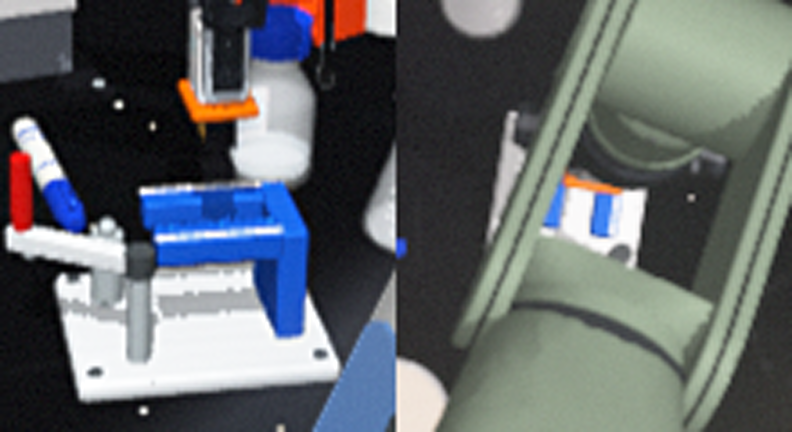

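```bash
python3 - <<'E'
from p import *
m=cams(); o=robot.get_obs(); p=np.array(o['ee_pos'])
ims=[]
for c,(x,y,w,h) in(('side',(325,180,70,70)),('top',(370,165,60,60))):
    im=cv2.imread(f'pics/s_{c}.png'); f=560//w if 0 else 6.5
    z=cv2.resize(im[y:y+h,x:x+w],None,fx=f*70/w/1.2,fy=f*70/w/1.2,interpolation=2); k=f*70/w/1.2
    def pl(P,col):
        u=((proj(P,m[c])-[x,y]+.5)*k).astype(int); cv2.polylines(z,[u.reshape(-1,1,2)],True,col,1)
    zc=p[2]-3-30
    for zz in(zc,zc+6): pl(np.array([vec((sx*17,sy*20,0),HA)+[p[0],p[1],zz] for sx,sy in((1,1),(1,-1),(-1,-1),(-1,1))]),(0,255,0))
    for sy in(1,-1): pl(np.array([hold(a,sy*b,75) for a,b in((-34,11),(30,11),(30,29),(-34,29))]),(0,255,255))
    ims.append(z)
cv2.imwrite('pics/s1.png',np.hstack(ims))
E
```

```text
(no output)
```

View pics/s1.png

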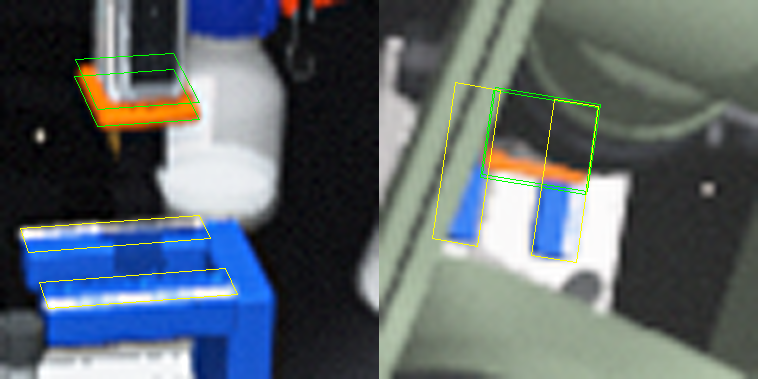

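```bash
python3 - <<'E'
from p import *
q=quat(DOWN,-vec((0,1,0),HA))
for z in(140,125,115,111,109.5,108.5,107.5,106.5,105.5,104.5):
    robot.move_linear(hold(-2,0,z),q,80 if z>112 else 30); robot.pause(.1); o=st()
    F=np.array(o['ft_force'])
    if np.hypot(F[0],F[1])>6 or F[2]>4: break
a=imaging.capture('side');b=imaging.capture('top')
cv2.imwrite('pics/s2.png',cv2.resize(np.hstack([a[170:290,290:400],b[140:260,340:450]]),None,fx=3.6,fy=3.6,interpolation=2))
E
```

```text
t 17.39 pos [ 570.8 -165.7  140.1] F [ 0.5 -0.2 -1.3] w 25.4
t 17.82 pos [ 570.6 -165.5  124.8] F [ 0.3  0.8 -1.5] w 25.4
t 18.2 pos [ 570.6 -165.5  114.8] F [ 0.1  0.5 -1.2] w 25.1
t 18.58 pos [ 570.6 -165.5  111. ] F [ 0.6  0.6 -2.1] w 25.0
t 18.93 pos [ 570.6 -165.5  109.5] F [ 0.5 -0.2 -1.7] w 25.2
t 19.28 pos [ 570.7 -165.6  108.5] F [ 1.2 -0.3 -1.3] w 25.0
t 19.63 pos [ 570.7 -165.5  108.4] F [-3.1  0.9  5.7] w 25.1
```

View pics/s2.png

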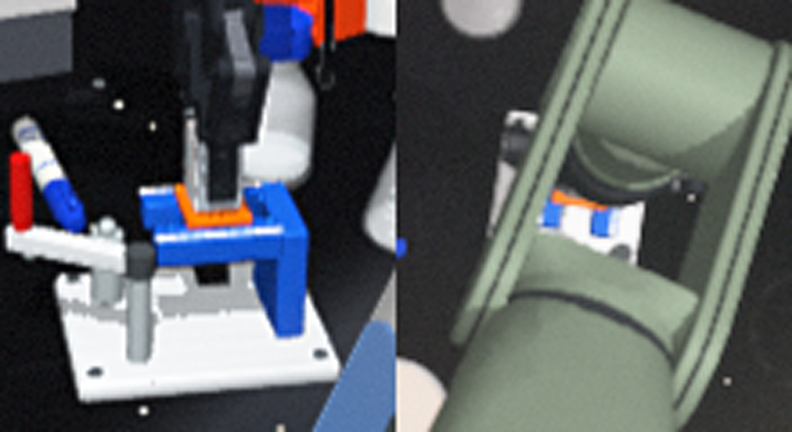

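Side view: the orange collar sits on the tines at about (349,227), with the tongue showing below between them. I release it.

```bash
python3 - <<'E'
from p import *
q=quat(DOWN,-vec((0,1,0),HA))
robot.move_linear(hold(-2,0,108.3),q,30)
robot.command_gripper(46); st()
robot.move_linear(hold(-2,0,125),q,60)
robot.move_linear(hold(-2,0,185),q,200); robot.pause(.2); st()
robot.command_gripper(0)
a=imaging.capture('side')
# move to keeper start, high
t=1.1; q=quat(DOWN,-vec((-np.sin(t),np.cos(t),0),HA))
g=36
robot.reach(hold(-42-64*np.sin(t)-g*np.cos(t),-35+64*np.cos(t)-g*np.sin(t),185),q); st()
a2=imaging.capture('side');b=imaging.capture('top'); cv2.imwrite('pics/k_side.png',a2)
cv2.imwrite('pics/s3.png',cv2.resize(np.hstack([a[170:290,290:400],b[140:260,340:450]]),None,fx=3.6,fy=3.6,interpolation=2))
E
```

```text
t 20.32 pos [ 570.6 -165.5  108.1] F [ 0.3 -0.2 -0.7] w 46.0
t 21.39 pos [ 569.4 -165.   183. ] F [-0.1  0.   0.2] w 45.8
t 23.07 pos [ 452.6 -182.   185.3] F [-0.6 -0.6  0. ] w 0.2
```

View pics/s3.png

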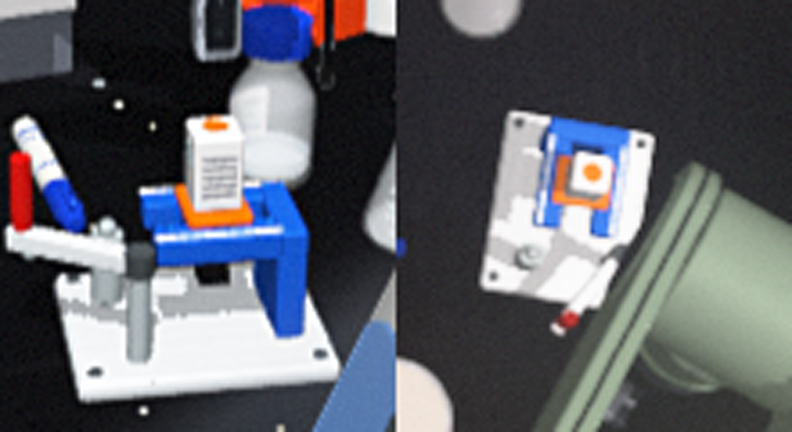

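```bash
python3 - <<'E'
from p import *
def go(t,g,z,rate,rho=64):
    q=quat(DOWN,-vec((-np.sin(t),np.cos(t),0),HA))
    robot.move_linear(hold(-42-rho*np.sin(t)-g*np.cos(t),-35+rho*np.cos(t)-g*np.sin(t),z),q,rate)
go(1.1,36,106,150); st()
a0=imaging.capture('side')
for t in (1.1,.95,.8,.65,.5,.35):
    go(t,18,106,60); o=st()
    if np.linalg.norm(o['ft_force'])>12: break
a=imaging.capture('side');b=imaging.capture('top')
cv2.imwrite('pics/k1.png',cv2.resize(np.hstack([a0[170:290,290:400],a[170:290,290:400],b[140:260,340:450]]),None,fx=2.4,fy=2.4,interpolation=2))
E
```

```text
t 23.85 pos [ 452.7 -182.1  106.4] F [ 0.5 -0.1  0.8] w -0.1
t 24.35 pos [ 463.5 -167.2  106.3] F [-0.   0.4  0.5] w -0.1
t 24.67 pos [ 467.5 -158.7  106. ] F [-0.5 -0.2  0.5] w 0.2
t 24.98 pos [ 473.1 -150.7  106. ] F [-0.7 -0.4 -1. ] w 0.3
t 25.3 pos [ 480.  -143.5  106. ] F [ 1.  -0.8  0.1] w 0.2
t 25.62 pos [ 487.8 -137.4  105.9] F [ 0.   0.5 -0.8] w 0.0
t 25.93 pos [ 496.4 -132.4  106. ] F [ 0.1  0.7 -0.4] w -0.0
```

View pics/k1.png

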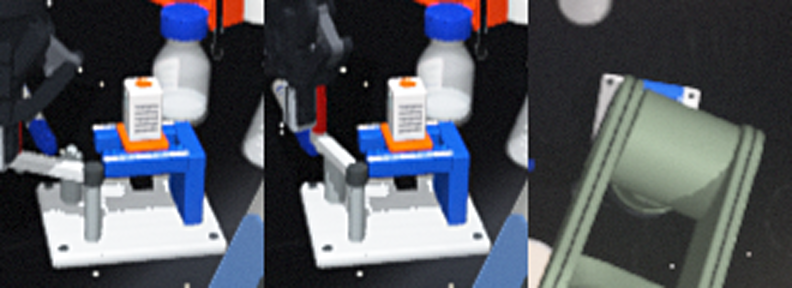

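The pin moves ahead of the fingers (pin at about (313,215) in the side view) and the bar is swinging. I continue through the catch.

```bash
python3 - <<'E'
from p import *
def go(t,g,z,rate,rho=64):
    q=quat(DOWN,-vec((-np.sin(t),np.cos(t),0),HA))
    robot.move_linear(hold(-42-rho*np.sin(t)-g*np.cos(t),-35+rho*np.cos(t)-g*np.sin(t),z),q,rate)
for t,g in ((.25,18),(.18,18),(.12,18),(.06,18),(0,18),(0,16.5),(0,15),(0,13.5),(0,12),(0,10.5),(0,9)):
    go(t,g,106,40); o=st()
    if t<.1 and np.linalg.norm(o['ft_force'])>14: break
robot.pause(.2); st()
a=imaging.capture('side')
cv2.imwrite('pics/k2s.png',a); print(t,g)
cv2.imwrite('pics/k2.png',cv2.resize(a[170:290,290:400],None,fx=5,fy=5,interpolation=2))
E
```

```text
t 26.35 pos [ 502.5 -129.8  105.9] F [-0.5  0.1  0.5] w 0.0
t 26.62 pos [ 507.4 -128.5  106.1] F [0.2 0.6 0.1] w -0.1
t 26.87 pos [ 511.4 -127.4  106.1] F [ 0.1 -0.2 -0. ] w -0.2
t 27.12 pos [ 515.1 -126.7  106.1] F [-0.4 -0.6  0.8] w 0.1
t 27.37 pos [ 517.8 -126.   105.6] F [-3.4 -0.6  1.2] w -0.0
t 27.62 pos [ 518.  -126.   105.4] F [-7.1  0.1  3.9] w -0.2
t 27.87 pos [ 518.2 -126.   105.3] F [-11.4   1.5   7. ] w -0.1
t 28.12 pos [ 518.4 -125.9  105.1] F [-15.3   1.4  10.5] w 0.1
t 28.32 pos [ 518.4 -125.9  105.1] F [-15.    0.6  10.5] w 0.3
0 13.5
```

View pics/k2.png

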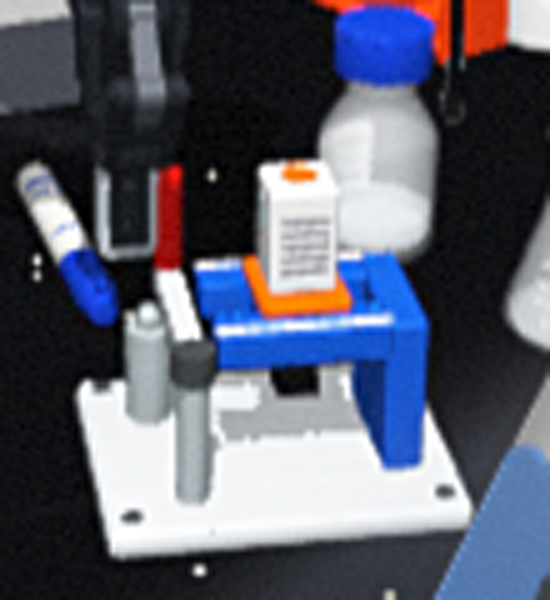

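```bash
python3 - <<'E'
from p import *
q=quat(DOWN,-vec((0,1,0),HA))
robot.move_linear(hold(-42-40,29,108),q,100)
robot.move_linear(hold(-42-80,35,220),q,200)
j=np.array(robot.get_obs()['q']); j[0]+=0.6; robot.move_joints(j); robot.pause(.3); st()
m=cams()
for c in('side','top'):
    im=imaging.capture(c); cv2.imwrite(f'pics/k3{c}.png',im)
    h=cv2.cvtColor(im,cv2.COLOR_BGR2HSV)
    k=((h[...,0]<6)|(h[...,0]>174))&(h[...,1]>170)&(h[...,2]>90)
    N,l,s,ce=cv2.connectedComponentsWithStats(k.astype(np.uint8))
    for i in range(1,N):
        if s[i][4]>=8 and 290<s[i][0]<400 and 160<s[i][1]<260: print(c,s[i],ce[i].round(1))
    for t in(0,.06,.12,.2,.3):
        print(t,[proj(hold(-42-64*np.sin(t),-35+64*np.cos(t),z),m[c]).round(1).tolist() for z in(94,115)])
a=cv2.imread('pics/k3side.png');b=cv2.imread('pics/k3top.png')
cv2.imwrite('pics/k3.png',cv2.resize(np.hstack([a[170:290,290:400],b[140:260,340:450]]),None,fx=3.6,fy=3.6,interpolation=2))
for c in('side','top'):
    print(c,[(n,[(np.round(d['uv'],1).tolist(),round(d['confidence'],2)) for d in imaging.pinpoint(n,c)[:1]]) for n in('keeper_tab','dish','blue_marker','blue_capped_bottle','switch_tip','logger_collar')])
E
```

```text
t 30.91 pos [440.7 168.6 219.3] F [ 0.1  0.  -0.5] w 0.3
side [365 170   9   2   9] [369.  170.1]
side [386 175   5   6   8] [388.8 177.9]
side [321 202   6  22 107] [323.  212.4]
0 [[[324.1, 213.0]], [[324.1, 202.9]]]
0.06 [[[322.1, 213.2]], [[322.0, 203.1]]]
0.12 [[[320.1, 213.4]], [[320.0, 203.3]]]
0.2 [[[317.5, 213.8]], [[317.4, 203.7]]]
0.3 [[[314.3, 214.4]], [[314.2, 204.3]]]
top [377 203   4   3  10] [378.5 204. ]
0 [[[378.3, 204.4]], [[379.3, 203.3]]]
0.06 [[[378.1, 205.9]], [[379.1, 204.9]]]
0.12 [[[378.0, 207.5]], [[379.0, 206.4]]]
0.2 [[[378.1, 209.5]], [[379.0, 208.5]]]
0.3 [[[378.3, 212.1]], [[379.3, 211.1]]]
side [('keeper_tab', [([301.7, 221.0], 0.67)]), ('dish', [([250.6, 242.9], 0.92)]), ('blue_marker', [([305.8, 223.3], 0.51)]), ('blue_capped_bottle', []), ('switch_tip', [([249.1, 165.3], 0.52)]), ('logger_collar', [([347.4, 230.5], 0.96)])]
top [('keeper_tab', [([391.6, 190.6], 0.68)]), ('dish', [([342.3, 254.1], 0.86)]), ('blue_marker', [([319.0, 206.0], 0.7)]), ('blue_capped_bottle', [([326.0, 156.7], 0.81)]), ('switch_tip', []), ('logger_collar', [([392.1, 189.2], 0.52)])]
```

View pics/k3.png

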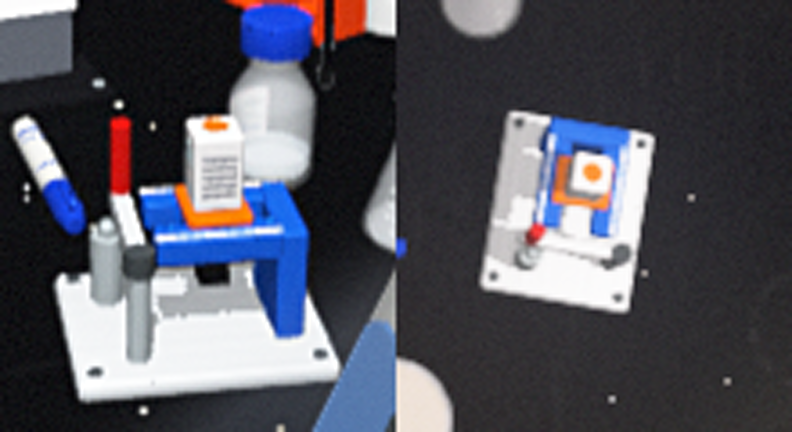

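View pics/k3top.png

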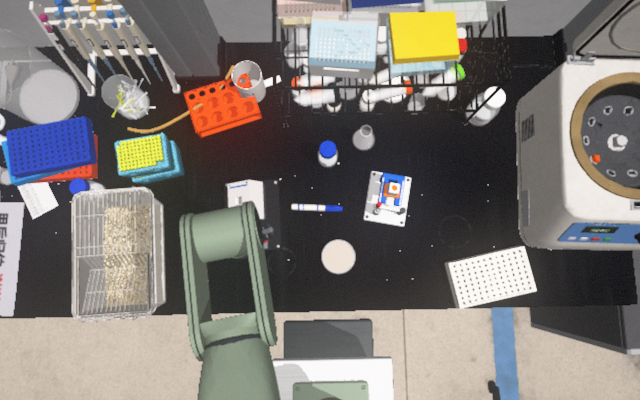

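Both cameras put the pin near 0.01–0.03 rad. That is close to the 0.06 limit, so I'll push again, harder, with a force readout to confirm it is against the stop.

```bash
python3 - <<'E'
from p import *
q=quat(DOWN,-vec((0,1,0),HA))
robot.reach(hold(-42-70,29,200),q)
robot.move_linear(hold(-42-45,29,104),q,150)
for g in(24,20,18,17,16,15,13,11,9,7):
    robot.move_linear(hold(-42-g,29,104),q,40); o=st()
    if np.linalg.norm(o['ft_force'])>28: break
robot.move_linear(hold(-42-45,29,106),q,100)
robot.move_linear(hold(-42-80,35,220),q,200)
j=np.array(robot.get_obs()['q']); j[0]+=0.6; robot.move_joints(j); robot.pause(.3); st()
for c in('side','top'):
    im=imaging.capture(c); cv2.imwrite(f'pics/k4{c}.png',im)
    h=cv2.cvtColor(im,cv2.COLOR_BGR2HSV)
    k=((h[...,0]<6)|(h[...,0]>174))&(h[...,1]>170)&(h[...,2]>90)
    N,l,s,ce=cv2.connectedComponentsWithStats(k.astype(np.uint8))
    for i in range(1,N):
        if s[i][4]>=8 and 290<s[i][0]<400 and 160<s[i][1]<260: print(c,s[i],ce[i].round(1))
a=cv2.imread('pics/k4side.png');b=cv2.imread('pics/k4top.png')
cv2.imwrite('pics/k4.png',cv2.resize(np.hstack([a[180:270,290:390],b[165:255,350:450]]),None,fx=4,fy=4,interpolation=2))
E
```

```text
t 34.2 pos [ 513.  -125.1  103.8] F [0.  0.4 0.1] w 0.2
t 34.45 pos [ 517.2 -125.9  104. ] F [-0.3 -0.2 -0.2] w -0.2
t 34.7 pos [ 517.9 -125.9  103.7] F [-5.2  0.8  3.5] w 0.2
t 34.95 pos [ 518.  -125.9  103.6] F [-7.4  1.6  5.1] w 0.0
t 35.2 pos [ 518.1 -125.8  103.5] F [-10.    1.9   7.3] w 0.2
t 35.45 pos [ 518.2 -125.8  103.4] F [-12.3   1.9   9.2] w -0.1
t 35.7 pos [ 518.5 -125.7  103.1] F [-17.2   3.1  11.8] w -0.2
t 35.95 pos [ 518.6 -125.6  102.8] F [-20.1   3.6  14.3] w -0.1
t 36.2 pos [ 518.8 -125.4  102.2] F [-24.5   3.6  16.7] w 0.2
t 38.84 pos [440.7 168.7 219.3] F [-0.2  0.3 -0.2] w -0.0
side [361 170  13   2  13] [367.  170.1]
side [321 202   6  22 107] [323.  212.4]
top [377 203   4   4  11] [378.5 204.2]
```

View pics/k4.png

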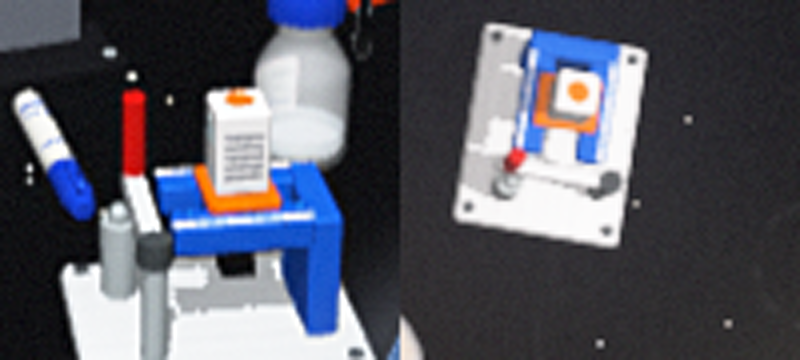

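```bash
python3 -c "
from p import *
st(); close_job()"
```

```text
t 38.94 pos [440.6 169.  219.3] F [-0.1  0.5  0.4] w -0.6Traceback (most recent call last):
  File "<string>", line 3, in <module>
    st(); close_job()
          ^^^^^^^^^
NameError: name 'close_job' is not defined
```

```bash
python3 -c "
from bench import close_job
print(close_job())"
```

```text
the job is handed in; nothing more can be done
None
```

The job is handed in at about 39 s of the 72 s allowed. I switched the dock off, pulled the logger, hung it in the blue fork, released it and shut the keeper bar. `close_job()` gave no verdict.

**Last checks:**
- **Lever:** I pushed it until the force rose at its stop. The knob was within about 1 px of the predicted "off" position in both cameras.
- **Logger:** It came out along the socket axis. It hangs upright with the collar on the tines, and the fingers are off it.
- **Keeper bar:** Both cameras put the pin at about 0.01–0.03 rad, against the 0.06 limit. A second push of about 30 N met the stop at the same place and did not move the pin. I saw no distinct snap in the force samples, so "fully home" rests on the stop and the pictures.
- **Dish, marker and bottle:** They look unmoved in the last pictures, and the robot was clear of everything.

**Disagreements:**
- The trained network placed `keeper_tab` well away from the pin in the last pictures. I ignored it and used the pin's red colour instead.
- The gripper appeared 2–4 mm off in x in the top view compared with the arm's own reading. I allowed for about half of that when gripping, and the contact forces stayed balanced.

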